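# Lock the hole punch down for storage

### The arm

A 6-joint arm with a two-finger parallel gripper is mounted at the origin on the work surface. World frame = base frame: x ahead of the robot, y to its left, z up, the work surface at z = 0. Lengths are in m, angles in rad, forces in N, time in s.
With the tool pointing down it reaches from about 0.3 to 0.775 m from the base axis. Payload 14.6 kg.
Tool frame: the origin (TCP) lies at the very end of the fingers, on their centre line; the grasp point (between the pads) lies 19 mm behind it; z points along the fingers, y is the line along which they close (so a half turn about z gives the same grasp; the last joint's range is limited). The gripper opens to 94 mm and grips with 3 to 60 N. Pads are 16 mm wide; open, the fingers measure 119 mm over their backs; the gripper's body (75 mm by 177 mm) begins 78 mm behind the grasp point.
Start: joints at [1.081, 0.3, 1.521, -0, 1.321, -0.067], TCP at [0.226, 0.502, 0.169] pointing down, gripper open.
Joint ranges: [-3.03, 3.03], [-0.79, 2.21], [0.23, 2.52], [-1.04, 4.18], [0, 3.07], [-2.55, 2.55]. Speed limits (rad/s): [2.22, 2.22, 2.57, 3.14, 3.14, 3.14].

### API

Orientations are given as [roll, pitch, yaw] about the fixed x, y, z axes, in that order (R = Rz(yaw) Ry(pitch) Rx(roll)).
In Python, from station import ctrl gives the robot as it stands.
- The arm moves only by the tool move_arm, never from a script. Its argument "targets" is a list of rows, each a list of 6 numbers: the shift along the tool's x, y, z in units of 1000 mm (1.0 is 1000 mm), then the turn, a rotation vector about the tool's x, y, z in units of 30 degrees (1.0 is 30 degrees). In form: [[tx, ty, tz, ax, ay, az], ...]. A call has exactly 5 rows; each row is the pose to reach, as a shift and turn from the pose commanded when the call began, along the tool's axes at that moment; what a row does not reach only later rows make up. A row lasts 1/12 s, in which the tool goes at most 41.7 mm and 7.16 degrees, less where a joint would pass 70% of its speed; a pose out of reach is approached as far as the arm can. A call with a number of a shift or a turn outside -1 to 1 is refused whole. A call with a gripper value outside its range is refused whole. "fingers" is the opening, from -1 (shut) to 1 (fully open), set as the call begins (left out, the last holds). The fingers move at their own pace and stop on an object; "grip_force" is the grip in N (left out, the last holds). Time passes only in rows, so rows that repeat a pose let the fingers close, or fill a call up. It gives the time, the measured TCP pose, the force and the opening at its end, in the units of the state.
- ctrl.get_obs(): the state, without advancing time (a new reading comes with each control period).
- ctrl.camera(name): name is "side" or "top"; returns the picture (480x640x3 uint8, red, green, blue); there is no depth.
- ctrl.camera_info(name): a dict with "fx", "fy", "cx", "cy" (pixels), "k1" (the pictures are not rectified: a ray, as slopes to the right and down, at radius r is drawn at 1 + k1 r^2 times it, then the intrinsics apply), "rvec" (rotation vector, rad) and "tvec" (3), from world to camera coordinates, as OpenCV has them. Camera axes: x right, y down, z forward; pixel columns grow to the right and rows downward; lengths in m; the calibration is good to about 2 mm. A picture is of the moment at which its call begins. camera_info takes no time and is no camera call.
- ctrl.hand_in(): hands the job in, once; it reports no verdict.
The state is a dict: "time_s": time; "qpos": joint angles; "joint_vel": joint speeds; "tau": joint torques, N m; "ee_pos": TCP position; "eef_rot": TCP orientation; "force": force on the tool from outside, world axes, zero at the start; "moment": the same for the moment, N m; "grip_width": finger opening in m.
Only numpy, scipy, OpenCV 4.12 (cv2) and the standard library are available. Lean on these libraries where they do the work, as an engineer would, in place of code of your own. Each camera call takes 0.05 s, during which the arm holds its last target. There are 200 camera calls.

### The job

Get the two-hole punch ready to go back in its drawer: press its spring handle fully down and, while holding it down, push the little lock slide at its front sideways as far as it goes, over the nose of the handle; then let go and move clear, so that the handle stays locked down. Just press and push with the fingertips: do not pick the punch up or shove it away, and leave the other things on the desk where they are.

Things in the scene. Friction and masses are not known exactly. Their poses are not given: they have to be found in the camera images.
- punch_origin (a point): Loose two-hole desk punch, about 1.7 kg: black base tray 176 x 120 mm on a rubber sole, aluminium handle plate. Centre of the base's underside; axes are the punch's: x from the press end (front) to the paper throat (rear), z up, y = z cross x. The handle's axle lies along y at x 64, z 36 mm. A thin paper guide sticks out at the rear to y 98, 22 high.
- plate_down (a point): Point of the punch's base (same axes as punch_origin, at x -60, y 0, z 44 mm): where the middle of the front edge of the handle plate's top comes to lie when the handle is fully down. The plate is then level, 100 mm wide (y -50 to 50), and that edge is straight along y. Ahead of the edge nothing but the lock tab then stands above z 37.
- press_edge (a point): Point of the handle, moving with it: on top of the plate at its front edge, at y 35 mm in the punch frame, on the side from which the lock is pushed. Height above the desk about 66 mm when up, 44 mm fully down. The plate behind it is smooth and free.
- handle (a joint): Handle angle, rad: 0 = up (where its spring leaves it), 0.18 = fully down on its stop. Pressing at the front edge takes about 5 N at first and 10 N at the bottom; let go, it springs up. The lock passes over the lug only within 3 mm of the bottom (above 0.157). Locked and let go, the handle rests against the lock's tongue at about 0.155.
- lug (a point): Middle of the top of the handle's nose lug, below and ahead of the plate's front edge: x -72 to -60, y -29 to -1, top at z 30 mm in the punch frame when the handle is down. The lock's tongue (z 33 to 37) hooks over it. The black rail that carries the lock lies ahead of it, x -88 to -75, y -41 to 41, up to z 32.
- lock_tab (a point): Centre of the top of the lock slide's upright steel thumb tab, 18 mm along x, 12 along y, z 37 to 60 mm; with the lock open at x -73, y 15 in the punch frame, its rear face 4 mm ahead of the plate's edge. With the handle down it stands 16 mm above the plate, so fingertips straddling the plate's edge press the plate and push the tab's +y face at once.
- lock (a joint): Lock slide, m: 0 = open, 0.020 = home (locked). It slides straight along the punch's -y when its tab is pushed on the +y face with about 1 to 3 N, and stays where it is left. A fingertip pressing the plate also drags on it with up to about 10 N. With the handle not fully down its tongue butts on the lug after about 3 mm.
- stapler_mid (a point): bystander, loose: black desk stapler, 150 x 36 x 46 mm; the point is on its axis about half-way up
- mug_mid (a point): bystander, loose: white mug, 82 mm across, 92 mm high, with one handle; the point is on its axis about half-way up
- gel_mid (a point): bystander, loose: pump bottle of hand gel, 64 mm across, 176 mm high; the point is on its axis about half-way up
- stamp_mid (a point): bystander, loose: self-inking stamp, upright, 54 x 38 x 68 mm; the point is on its axis about half-way up
- notes_mid (a point): bystander, loose: block of note paper, 76 x 76 x 34 mm; the point is on its axis about half-way up
- penpot_mid (a point): bystander, loose: dark steel pen pot, 80 mm across, pens up to 150 mm high; the point is on its axis about half-way up
There are look-alikes about, which are no part of the job. What is shaped like the part that bears punch_origin but orange is not meant.

How it is judged:
By the outcome, as a careful person would: the job done as asked, in the order asked, and still so for the second after the job is handed in, with the robot touching nothing.
It also fails if it takes over 45 s, if anything falls off the work surface, if the arm or the gripper's body presses on something with over 40 N, if the wrist force passes 120 N, or if a joint passes its speed limit or range.

## Working session

There is one attempt and no reset: what is moved stays moved. The work goes in short steps, Python scripts to look and compute and a tool call to move; the robot and the scene stay as the last step left them, time stands still between calls to the robot, and variables do not carry over. Pictures are saved under pics/ and viewed, on a budget of 10 in all, crops included, one or two more only if the job needs it, and the job is handed in when it is done.

Besides the shell and the picture viewer there is one more tool, called after "Request:" in YAML: its name, and indented under it one key for each argument. move_arm: Moves the arm, as the interface text tells. Shifts and turns lie within -1 to 1; 1 stands for 1000 mm of shift or 30 degrees of turn. Its arguments: {"type":"object","properties":{"targets":{"type":"array"},"fingers":{"type":"number"},"grip_force":{"type":"number"}},"required":["targets"]}

```bash
mkdir -p pics; ls; python3 - <<'E'
from station import ctrl
import cv2
for n in("top","side"):
    cv2.imwrite(f"pics/{n}0.png",ctrl.camera(n)[:,:,::-1]); print(n,ctrl.camera_info(n))
print(ctrl.get_obs())
E
```

```text
pics
top {'fx': 491.84033861631735, 'fy': 491.84033861631735, 'cx': 313.9940972204048, 'cy': 237.40321575659246, 'k1': -0.007500725427238996, 'rvec': array([ 2.14402512, -2.17101691,  0.11129012]), 'tvec': array([0.00575968, 0.55118263, 1.33364854])}
side {'fx': 438.6633226374106, 'fy': 438.6633226374106, 'cx': 324.0183696857376, 'cy': 240.6656244343573, 'k1': -0.0437841691806954, 'rvec': array([ 2.05439473, -0.53478825,  0.32088001]), 'tvec': array([-0.48327963,  0.17427586,  0.8356172 ])}
{'time_s': 0.1, 'qpos': array([ 1.08142537e+00,  3.00420101e-01,  1.52152919e+00, -2.30664267e-05,
        1.32070617e+00, -6.65992103e-02]), 'joint_vel': array([-0.00131313, -0.00161796, -0.00268368,  0.00195021,  0.0002884 ,
        0.00033041]), 'tau': array([-1.16041218e-03, -5.32639503e+01, -3.53289735e+01,  7.08821020e-02,
        2.34361592e-02, -5.37513790e-05]), 'ee_pos': array([0.22553526, 0.50132245, 0.16823628]), 'eef_rot': array([-3.14053071e+00, -4.84371678e-05,  2.71882660e+00]), 'force': array([-0.46696806, -0.30324304,  0.37580939]), 'moment': array([-0.00526401,  0.02284861,  0.03147528]), 'grip_width': 0.09395353067325109}
```

View pics/top0.png

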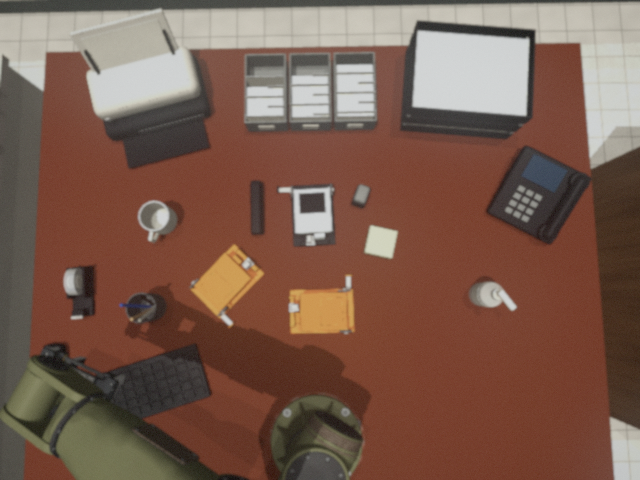

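View pics/side0.png

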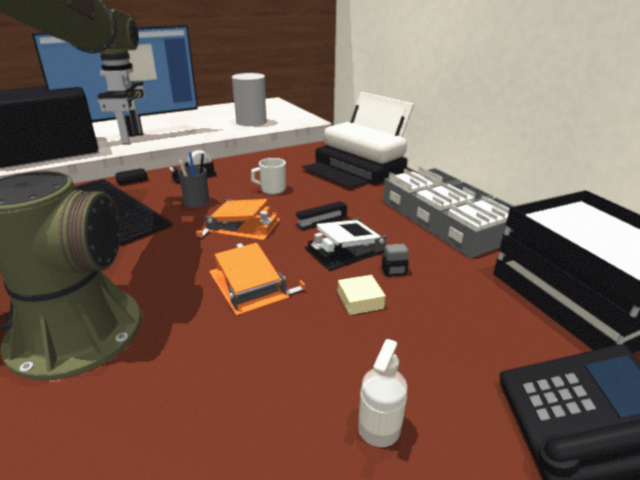

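Punch-shaped things in the top view are orange at (228,280), orange at (322,312), and black with an aluminium plate at (313,215). The black one fits. I'll confirm it in enlarged crops and measure from them.

```bash
python3 - <<'E'
import cv2,numpy as np
t=cv2.imread("pics/top0.png")[175:255,265:355]; s=cv2.imread("pics/side0.png")[205:275,295:395]
a=cv2.resize(t,None,fx=7,fy=7,interpolation=cv2.INTER_CUBIC)
for i in range(0,90,10): cv2.putText(a,str(265+i),(i*7,10),0,.35,(0,255,255)); cv2.line(a,(i*7,0),(i*7,560),(0,90,90),1)
for i in range(0,80,10): cv2.putText(a,str(175+i),(0,i*7+10),0,.35,(0,255,255)); cv2.line(a,(0,i*7),(630,i*7),(0,90,90),1)
cv2.imwrite("pics/topc.png",a)
b=cv2.resize(s,None,fx=8,fy=8,interpolation=cv2.INTER_CUBIC)
for i in range(0,100,10): cv2.putText(b,str(295+i),(i*8,10),0,.35,(0,255,255)); cv2.line(b,(i*8,0),(i*8,560),(0,90,90),1)
for i in range(0,70,10): cv2.putText(b,str(205+i),(0,i*8+10),0,.35,(0,255,255)); cv2.line(b,(0,i*8),(800,i*8),(0,90,90),1)
cv2.imwrite("pics/sidec.png",b)
E
```

```text
(no output)
```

View pics/topc.png

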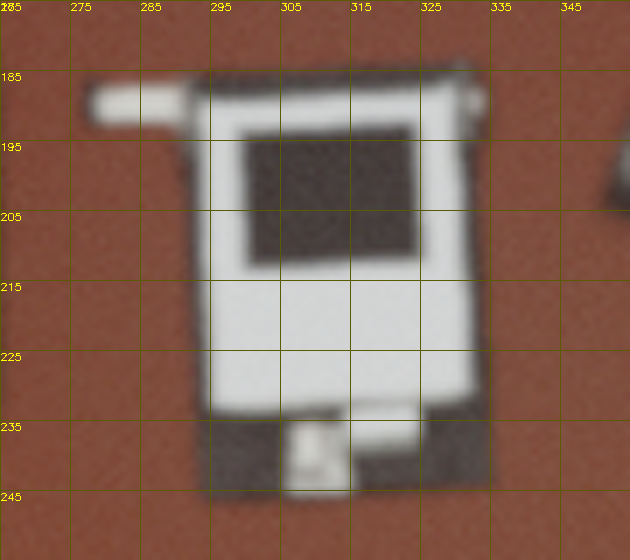

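View pics/sidec.png

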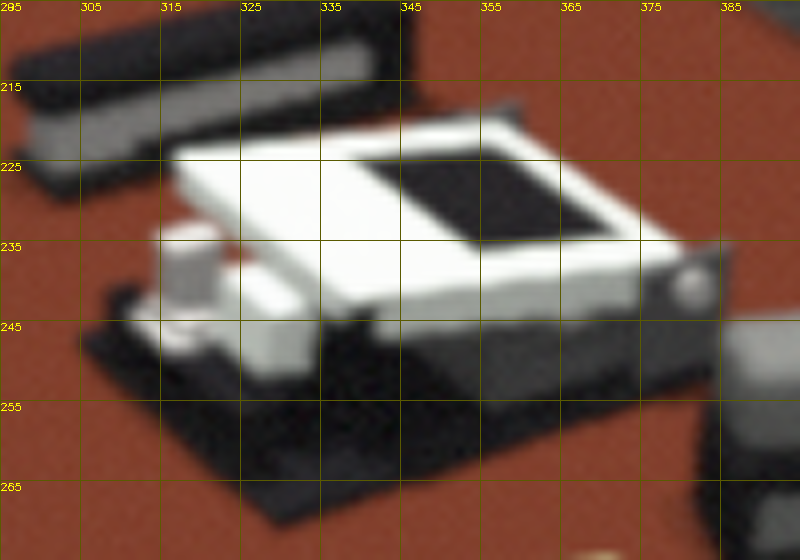

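```bash
cat >h.py <<'E'
import numpy as np,cv2
from scipy.optimize import least_squares
from scipy.spatial.transform import Rotation as R
from station import ctrl
def proj(n,P):
    i=ctrl.camera_info(n); p=(R.from_rotvec(i['rvec']).as_matrix()@np.atleast_2d(P).T).T+i['tvec']
    s=p[:,:2]/p[:,2:]; s=s*(1+i['k1']*(s**2).sum(1,keepdims=True))
    return s*[i['fx'],i['fy']]+[i['cx'],i['cy']]
def W(q,P): 
    P=np.atleast_2d(P)/1000.; c,s=np.cos(q[2]),np.sin(q[2])
    return np.c_[q[0]+c*P[:,0]-s*P[:,1],q[1]+s*P[:,0]+c*P[:,1],P[:,2]]
def fit(data,q0):
    f=lambda q:np.concatenate([(proj(n,W(q,P))-px).ravel() for n,P,px in data])
    r=least_squares(f,q0,loss='soft_l1'); return r.x,f(r.x).reshape(-1,2).round(1)
E
python3 - <<'E'
from h import *
d=[("top",[-88,60,3],(294,246)),("top",[-88,-60,3],(334.8,244)),("top",[-56.6,50,66],(294,233.6)),("top",[-56.6,-50,66],(332.8,231.3)),
("side",[-56.6,-50,66],(337.5,243.3)),("side",[-56.6,50,66],(316.8,223.5)),("side",[-88,-60,0],(329.8,270.3)),("side",[-88,60,0],(305,247.5)),("side",[-73,15,60],(318.3,233.5))]
q,r=fit(d,[.6,0,0]);print(q,np.degrees(q[2]),r.tolist())
for n in("top","side"): print(n,proj(n,W(q,[[-73,15,60],[-66,-15,52],[88,60,0],[64,98,22]])).round(1).tolist())
print(W(q,[[-60,0,44],[-60,35,66],[-73,15,60]]).round(4))
E
```

```text
[0.62034074 0.00113793 0.02417351] 1.3850398569153868 [[-1.1, -0.0], [0.5, 0.4], [1.0, -1.6], [-0.9, -0.6], [1.2, -1.4], [-0.0, 0.3], [-1.0, 1.3], [-1.1, 0.6], [-0.1, 0.2]]
top [[308.2, 237.8], [319.1, 235.2], [291.1, 185.2], [277.5, 192.3]]
side [[318.2, 233.7], [327.1, 241.4], [361.1, 231.1], [346.2, 220.3]]
[[ 5.604e-01 -3.000e-04  4.400e-02]
 [ 5.595e-01  3.470e-02  6.600e-02]
 [ 5.470e-01  1.440e-02  6.000e-02]]
```

Only the black punch at top (313,215) fits: aluminium plate, thumb tab at about (309,238), lug at (319,236), and paper guide pointing left (+y). The fit has residuals of about 1 px and agrees with the stated sizes. My plan is to open the fingers about 12 mm along the punch's x axis. The rear finger presses the plate while the front finger sits beside the tab.

```bash
cat >>h.py <<'E'
q=np.array([.62034,.00114,.02417])
def delta(T,yaw,p=None,r=None):
    o=ctrl.get_obs(); p=o['ee_pos'] if p is None else p; r=R.from_euler('xyz',o['eef_rot']) if r is None else r
    g=R.from_euler('xyz',[np.pi,0,yaw])
    return r.inv().apply(np.array(T)-p), np.degrees((r.inv()*g).as_rotvec())/30
E
python3 - <<'E'
from h import *
p=ctrl.get_obs()['ee_pos']+[0,0,.1]; y0=2.7188; y1=np.pi/2+q[2]
T=W(q,[-60,36,130])[0]; print(T)
for k in range(3):
    a=y0+(y1-y0)*k/3; b=y0+(y1-y0)*(k+1)/3
    P=p+(T-p)*k/3; N=p+(T-p)*(k+1)/3
    if k<2: N[2]=P[2]=p[2]
    else: P[2]=p[2]
    print(N,[v.round(4) for v in delta(N,b,P,R.from_euler('xyz',[np.pi,0,a]))])
E
```

```text
[0.55948749 0.03567943 0.13      ]
[0.33685267 0.34610811 0.26823628] [array([-0.1652, -0.0959, -0.    ]), array([-0.    , -0.    ,  0.7155])]
[0.44817008 0.19089377 0.26823628] [array([-0.1888, -0.0288, -0.    ]), array([ 0.    , -0.    ,  0.7155])]
[0.55948749 0.03567943 0.13      ] [array([-0.1863,  0.0423,  0.1382]), array([ 0.    , -0.    ,  0.7155])]
```

Request:
move_arm:
  targets:
    - [0, 0, -0.03, 0, 0, 0]
    - [0, 0, -0.06, 0, 0, 0]
    - [0, 0, -0.1, 0, 0, 0]
    - [0, 0, -0.1, 0, 0, 0]
    - [0, 0, -0.1, 0, 0, 0]
  fingers: -0.745
  grip_force: 30

```text
time_s: 0.52
ee_pos: [0.2259, 0.5021, 0.2704]
eef_rot: [3.138, 0.0, 2.719]
force: [-1.1, -0.4, -0.5]
grip_width: 0.0639
```

Request:
move_arm:
  targets:
    - [-0.033, -0.019, 0, 0, 0, 0.14]
    - [-0.066, -0.038, 0, 0, 0, 0.28]
    - [-0.099, -0.057, 0, 0, 0, 0.43]
    - [-0.132, -0.077, 0, 0, 0, 0.57]
    - [-0.165, -0.096, 0, 0, 0, 0.715]

```text
time_s: 0.93
ee_pos: [0.337, 0.3444, 0.2673]
eef_rot: [-3.139, -0.0, 2.341]
force: [0.6, -0.2, 0.4]
grip_width: 0.0307
```

Request:
move_arm:
  targets:
    - [-0.038, -0.006, 0, 0, 0, 0.14]
    - [-0.076, -0.012, 0, 0, 0, 0.28]
    - [-0.113, -0.017, 0, 0, 0, 0.43]
    - [-0.151, -0.023, 0, 0, 0, 0.57]
    - [-0.189, -0.029, 0, 0, 0, 0.715]

```text
time_s: 1.35
ee_pos: [0.4484, 0.189, 0.2674]
eef_rot: [-3.14, -0.0, 1.966]
force: [-0.2, 0.8, 0.5]
grip_width: 0.0118
```

Request:
move_arm:
  targets:
    - [-0.037, 0.008, 0.01, 0, 0, 0.14]
    - [-0.074, 0.016, 0.03, 0, 0, 0.28]
    - [-0.111, 0.025, 0.06, 0, 0, 0.43]
    - [-0.149, 0.034, 0.08, 0, 0, 0.57]
    - [-0.186, 0.042, 0.1, 0, 0, 0.715]

```text
time_s: 1.77
ee_pos: [0.5532, 0.0422, 0.1712]
eef_rot: [-3.139, -0.0, 1.592]
force: [0.8, 0.4, 0.1]
grip_width: 0.0121
```

Request:
move_arm:
  targets:
    - [-0.186, 0.042, 0, 0, 0, 0]
    - [0, 0, 0, 0, 0, 0]
    - [0, 0, 0, 0, 0, 0]
    - [0, 0, 0, 0, 0, 0]
    - [0, 0, 0, 0, 0, 0]

```text
time_s: 2.18
ee_pos: [0.5529, 0.0442, 0.1731]
eef_rot: [-3.14, 0.0, 1.597]
force: [0.5, 0.2, 0.1]
grip_width: 0.0122
```

That last call began with a stray row that I wrote by mistake. It caused a short wiggle high in free air and did no harm. Next I go down to just above the plate and look.

Request:
move_arm:
  targets:
    - [-0.009, 0.006, 0.02, 0, 0, 0]
    - [-0.009, 0.006, 0.05, 0, 0, 0]
    - [-0.009, 0.006, 0.075, 0, 0, 0]
    - [-0.009, 0.006, 0.09, 0, 0, 0]
    - [-0.009, 0.006, 0.09, 0, 0, 0]

```text
time_s: 2.6
ee_pos: [0.5576, 0.0356, 0.0804]
eef_rot: [-3.136, -0.0, 1.597]
force: [-0.8, 0.5, -0.5]
grip_width: 0.0123
```

```bash
python3 - <<'E'
from h import *
s=ctrl.camera("side"); t=ctrl.camera("top"); o=ctrl.get_obs(); print(o['ee_pos'],o['eef_rot'],o['force'])
c=cv2.resize(s[185:275,290:390],None,fx=6.5,fy=6.5,interpolation=cv2.INTER_CUBIC)
for i in range(0,100,10): cv2.putText(c,str(290+i),(int(i*6.5),10),0,.35,(255,255,0))
for i in range(0,90,10): cv2.putText(c,str(185+i),(0,int(i*6.5)+10),0,.35,(255,255,0))
cv2.imwrite("pics/s1.png",c[:,:,::-1])
print(proj("side",o['ee_pos']))
E
```

```text
[0.55954452 0.03550835 0.08421231] [-3.14115908e+00  4.85699028e-05  1.59692664e+00] [ 0.68239928 -0.8713429   0.0709003 ]
[[318.56050291 219.97534456]]
```

View pics/s1.png

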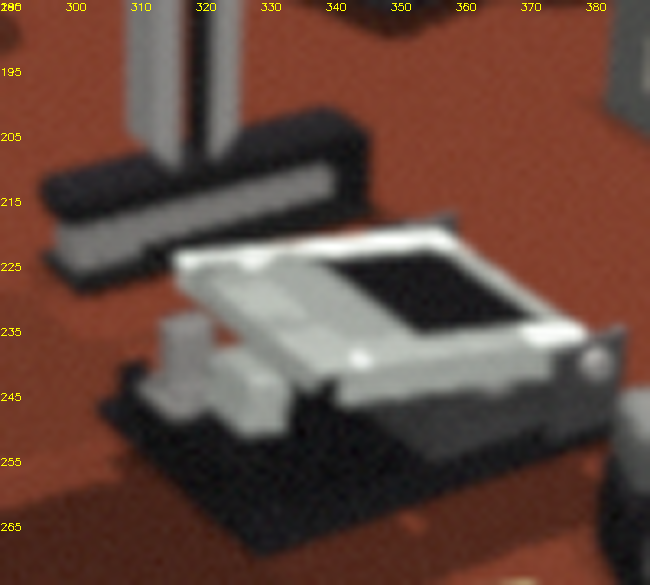

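```bash
python3 - <<'E'
from h import *
s=ctrl.camera("side").astype(float); t=ctrl.camera("top").astype(float)
f=lambda c:cv2.resize(np.clip(255*(c/255)**.45,0,255).astype(np.uint8),None,fx=10,fy=10,interpolation=cv2.INTER_CUBIC)
a=f(s[195:250,300:345]); b=f(t[205:260,290:325])
c=np.hstack([a,b])
for i in range(0,55,5): cv2.putText(c,f"{195+i}",(0,i*10+5),0,.35,(255,255,0)); cv2.putText(c,f"{205+i}",(450,i*10+5),0,.35,(255,255,0))
for i in range(0,45,5): cv2.putText(c,f"{300+i}",(i*10,545),0,.35,(255,255,0))
for i in range(0,35,5): cv2.putText(c,f"{290+i}",(450+i*10,545),0,.35,(255,255,0))
cv2.imwrite("pics/s2.png",c[:,:,::-1]); print(c.shape)
E
```

```text
(550, 800, 3)
```

View pics/s2.png

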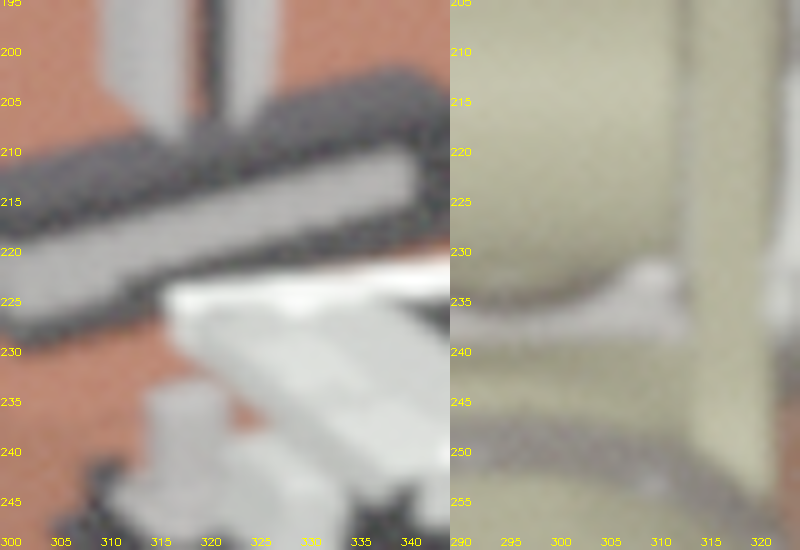

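```bash
python3 - <<'E'
from h import *
print(proj("side",[.2255,.5013,.1682]))
i=ctrl.camera_info("side"); Rm=R.from_rotvec(i['rvec']).as_matrix(); C=-Rm.T@i['tvec']; print("cam",C)
p=ctrl.get_obs()['ee_pos']; print(p,np.linalg.norm(p-C))
def ray(u,v,z):
    d=Rm.T@np.array([(u-i['cx'])/i['fx'],(v-i['cy'])/i['fy'],1]); return C+d*(z-C[2])/d[2]
for u,v in((303,229),(345,219)): print(ray(u,v,0))
for dz in(0,.01,.02,.03): print(dz,proj("side",[p+[-.006,-.008,dz],p+[.006,-.008,dz]]).round(1).tolist())
s0=cv2.imread("pics/side0.png")[70:160,80:170]; cv2.imwrite("pics/s3.png",cv2.resize(s0,None,fx=6,fy=6,interpolation=cv2.INTER_CUBIC))
E
```

```text
[[134.49976707 151.62802046]]
cam [ 0.10345863 -0.78270438  0.58211472]
[0.56026671 0.03531993 0.08537065] 1.060467858832012
[0.574127   0.14823421 0.        ]
[7.05661797e-01 1.43471300e-01 1.11022302e-16]
0 [[318.3, 221.5], [322.7, 220.3]]
0.01 [[318.3, 217.8], [322.7, 216.6]]
0.02 [[318.3, 214.0], [322.7, 212.9]]
0.03 [[318.4, 210.2], [322.8, 209.2]]
```

View pics/s3.png

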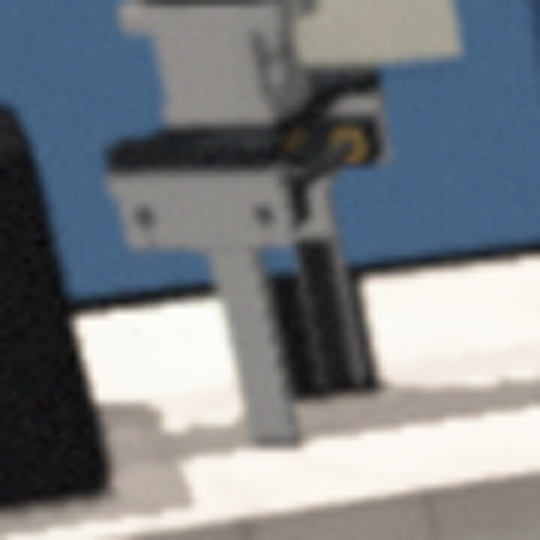

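```bash
python3 - <<'E'
from h import *
p0=np.array([.2255,.5013,.1682]); R0=R.from_euler('xyz',[np.pi,0,2.719])
p1=np.array([.5600,.0354,.0848]); R1=R.from_euler('xyz',[np.pi,0,1.597])
for dz in(0,.02,.025,.03,.04):
  print(dz,"start near/far",proj("side",p0+[0,0,dz]+R0.apply([[0,-.053,0],[0,.053,0]])).round(1).tolist(),"now",proj("side",p1+[0,0,dz]+R1.apply([[0,-.009,0],[0,.009,0]])).round(1).tolist())
print("base",proj("top",[0,0,.05]),proj("side",[0,0,0.]), proj("side",p0+R0.apply([[0,-.053,-.097],[0,.053,-.097]])))
E
```

```text
0 start near/far [[129.1, 158.2], [139.6, 145.5]] now [[315.5, 220.6], [321.9, 218.9]]
0.02 start near/far [[127.5, 151.1], [138.2, 138.9]] now [[315.5, 213.2], [322.0, 211.5]]
0.025 start near/far [[127.1, 149.3], [137.9, 137.2]] now [[315.5, 211.3], [322.0, 209.6]]
0.03 start near/far [[126.8, 147.5], [137.5, 135.5]] now [[315.6, 209.4], [322.1, 207.8]]
0.04 start near/far [[126.0, 143.9], [136.9, 132.1]] now [[315.6, 205.6], [322.1, 204.0]]
base [[315.97516441 446.07952842]] [[ 74.51592623 330.63890176]] [[121.4316131  122.66613943]
 [132.92445921 112.18931154]]
```

```bash
python3 - <<'E'
from h import *
d=[("top",[-88,60,3],(294,246)),("top",[-88,-60,3],(334.8,244)),("top",[-56.6,50,66],(294,233.6)),("top",[-56.6,-50,66],(332.8,231.3)),
("side",[-56.6,-50,66],(337.5,243.3)),("side",[-56.6,50,66],(316.8,223.5)),("side",[-88,-60,0],(329.8,270.3)),("side",[-88,60,0],(305,247.5)),("side",[-73,15,60],(318.3,233.5))]
f=lambda v:np.concatenate([(proj(n,W(v[:3],P)+[0,0,v[3]])-px).ravel() for n,P,px in d])
r=least_squares(f,[.6,0,0,0],loss='soft_l1');print(r.x,r.cost,least_squares(lambda v:f([*v,0]),[.6,0,0],loss='soft_l1').cost)
E
```

```text
[6.19953620e-01 5.23362657e-04 2.51685569e-02 1.25238127e-03] 5.337344440867646 5.524687982418778
```

Request:
move_arm:
  targets:
    - [0, 0, 0.003, 0, 0, 0]
    - [0, 0, 0.006, 0, 0, 0]
    - [0, 0, 0.008, 0, 0, 0]
    - [0, 0, 0.01, 0, 0, 0]
    - [0, 0, 0.01, 0, 0, 0]

```text
time_s: 3.22
ee_pos: [0.5594, 0.035, 0.0736]
eef_rot: [-3.141, 0.0, 1.596]
force: [-0.4, -0.2, 0.4]
grip_width: 0.0118
```

Request:
move_arm:
  targets:
    - [0, 0, 0.002, 0, 0, 0]
    - [0, 0, 0.004, 0, 0, 0]
    - [0, 0, 0.006, 0, 0, 0]
    - [0, 0, 0.008, 0, 0, 0]
    - [0, 0, 0.009, 0, 0, 0]

```text
time_s: 3.63
ee_pos: [0.5595, 0.035, 0.0646]
eef_rot: [-3.141, -0.0, 1.596]
force: [0.3, 0.3, 0.2]
grip_width: 0.0119
```

Request:
move_arm:
  targets:
    - [0, 0, 0.002, 0, 0, 0]
    - [0, 0, 0.003, 0, 0, 0]
    - [0, 0, 0.004, 0, 0, 0]
    - [0, 0, 0.005, 0, 0, 0]
    - [0, 0, 0.005, 0, 0, 0]

```text
time_s: 4.05
ee_pos: [0.5595, 0.035, 0.0598]
eef_rot: [-3.141, 0.0, 1.596]
force: [1.1, -0.0, 0.3]
grip_width: 0.0122
```

There's no contact with the TCP at z 0.060, although the plate stands at 0.066. That agrees with the picture: the real tips sit higher than the reported TCP, by about 30 mm going by the image. I'll carry on down in guarded steps.

Request:
move_arm:
  targets:
    - [0, 0, 0.002, 0, 0, 0]
    - [0, 0, 0.004, 0, 0, 0]
    - [0, 0, 0.006, 0, 0, 0]
    - [0, 0, 0.008, 0, 0, 0]
    - [0, 0, 0.01, 0, 0, 0]

```text
time_s: 4.47
ee_pos: [0.5596, 0.035, 0.0497]
eef_rot: [-3.141, 0.0, 1.596]
force: [-0.2, 0.1, 0.2]
grip_width: 0.0117
```

```bash
python3 - <<'E'
from h import *
s=ctrl.camera("side"); o=ctrl.get_obs(); print(o['ee_pos'],o['force'])
c=s[185:265,295:365].astype(float); c=np.clip(255*(c/255)**.6,0,255).astype(np.uint8)
c=cv2.resize(c,None,fx=7,fy=7,interpolation=cv2.INTER_CUBIC)
for i in range(0,80,10): cv2.putText(c,str(185+i),(0,i*7+5),0,.35,(255,255,0)); 
for i in range(0,70,10): cv2.putText(c,str(295+i),(i*7,555),0,.35,(255,255,0))
cv2.imwrite("pics/s4.png",c[:,:,::-1])
E
```

```text
[0.55936607 0.03496583 0.04935647] [ 0.83290907 -0.79053717 -0.15988407]
```

View pics/s4.png

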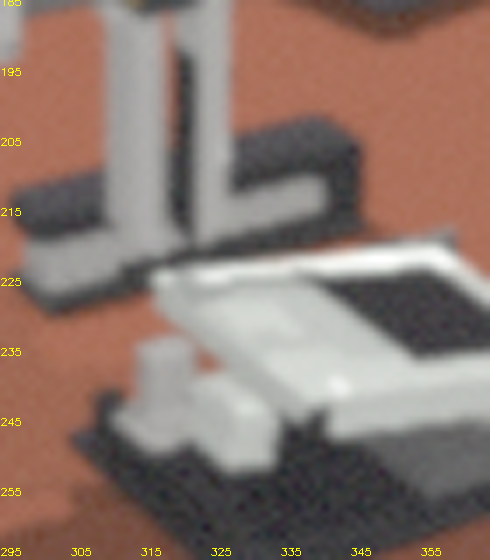

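The tips are at rows ~219–221. They straddle the plate edge, which is near (320,226) at that y, and are still about 16 mm above it. Descending further.

Request:
move_arm:
  targets:
    - [0, 0, 0.002, 0, 0, 0]
    - [0, 0, 0.004, 0, 0, 0]
    - [0, 0, 0.006, 0, 0, 0]
    - [0, 0, 0.008, 0, 0, 0]
    - [0, 0, 0.01, 0, 0, 0]

```text
time_s: 4.93
ee_pos: [0.5596, 0.035, 0.0398]
eef_rot: [-3.142, -0.0, 1.596]
force: [0.2, 0.1, 0.7]
grip_width: 0.012
```

Request:
move_arm:
  targets:
    - [0, 0, 0.001, 0, 0, 0]
    - [0, 0, 0.002, 0, 0, 0]
    - [0, 0, 0.003, 0, 0, 0]
    - [0, 0, 0.004, 0, 0, 0]
    - [0, 0, 0.005, 0, 0, 0]

```text
time_s: 5.35
ee_pos: [0.5596, 0.035, 0.035]
eef_rot: [3.141, 0.0, 1.596]
force: [-0.7, 0.6, -0.2]
grip_width: 0.0118
```

Request:
move_arm:
  targets:
    - [0, 0, 0.001, 0, 0, 0]
    - [0, 0, 0.002, 0, 0, 0]
    - [0, 0, 0.003, 0, 0, 0]
    - [0, 0, 0.004, 0, 0, 0]
    - [0, 0, 0.005, 0, 0, 0]

```text
time_s: 5.77
ee_pos: [0.5596, 0.035, 0.0299]
eef_rot: [3.142, 0.0, 1.596]
force: [-0.1, -0.3, -0.8]
grip_width: 0.012
```

Request:
move_arm:
  targets:
    - [0, 0, 0.001, 0, 0, 0]
    - [0, 0, 0.002, 0, 0, 0]
    - [0, 0, 0.003, 0, 0, 0]
    - [0, 0, 0.004, 0, 0, 0]
    - [0, 0, 0.004, 0, 0, 0]

```text
time_s: 6.18
ee_pos: [0.5595, 0.035, 0.0262]
eef_rot: [-3.141, -0.0, 1.596]
force: [-2.9, 0.1, 6.1]
grip_width: 0.0114
```

```bash
python3 - <<'E'
from h import *
s=ctrl.camera("side"); o=ctrl.get_obs(); print(o['ee_pos'],o['force'])
c=s[185:265,295:365].astype(float); c=np.clip(255*(c/255)**.6,0,255).astype(np.uint8)
c=cv2.resize(c,None,fx=7,fy=7,interpolation=cv2.INTER_CUBIC)
for i in range(0,80,10): cv2.putText(c,str(185+i),(0,i*7+5),0,.35,(255,255,0)); 
for i in range(0,70,10): cv2.putText(c,str(295+i),(i*7,555),0,.35,(255,255,0))
cv2.imwrite("pics/s5.png",c[:,:,::-1])
E
```

```text
[0.55951672 0.0350235  0.02623784] [-2.82744161 -0.46976865  4.64261904]
```

View pics/s5.png

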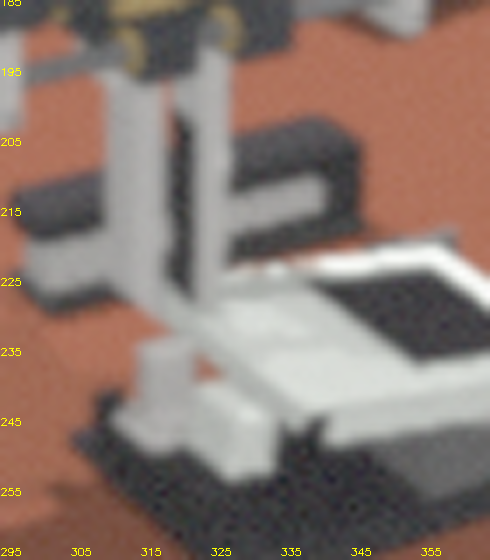

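Contact came at TCP z ≈ 0.028, so the real tips sit about 37 mm above the reported TCP. The picture shows the rear finger on the plate and the front tip at (318,229), just ahead of the edge. Now I press.

Request:
move_arm:
  targets:
    - [0, 0, 0.002, 0, 0, 0]
    - [0, 0, 0.004, 0, 0, 0]
    - [0, 0, 0.006, 0, 0, 0]
    - [0, 0, 0.008, 0, 0, 0]
    - [0, 0, 0.01, 0, 0, 0]

```text
time_s: 6.65
ee_pos: [0.5594, 0.035, 0.0163]
eef_rot: [-3.141, -0.0, 1.596]
force: [-5.0, -0.1, 7.7]
grip_width: 0.0119
```

Request:
move_arm:
  targets:
    - [0, 0, 0.001, 0, 0, 0]
    - [0, 0, 0.002, 0, 0, 0]
    - [0, 0, 0.003, 0, 0, 0]
    - [0, 0, 0.004, 0, 0, 0]
    - [0, 0, 0.005, 0, 0, 0]

```text
time_s: 7.07
ee_pos: [0.5592, 0.0351, 0.0113]
eef_rot: [-3.141, -0.0, 1.596]
force: [-6.9, -0.0, 8.4]
grip_width: 0.0121
```

Request:
move_arm:
  targets:
    - [0, 0, 0.001, 0, 0, 0]
    - [0, 0, 0.001, 0, 0, 0]
    - [0, 0, 0.002, 0, 0, 0]
    - [0, 0, 0.003, 0, 0, 0]
    - [0, 0, 0.003, 0, 0, 0]

```text
time_s: 7.48
ee_pos: [0.5591, 0.035, 0.0083]
eef_rot: [-3.14, -0.0, 1.596]
force: [-7.5, -0.1, 9.3]
grip_width: 0.0119
```

Request:
move_arm:
  targets:
    - [0, -0.001, 0.001, 0, 0, 0]
    - [0, -0.002, 0.001, 0, 0, 0]
    - [0, -0.002, 0.002, 0, 0, 0]
    - [0, -0.002, 0.002, 0, 0, 0]
    - [0, -0.002, 0.002, 0, 0, 0]

```text
time_s: 7.9
ee_pos: [0.559, 0.035, 0.0074]
eef_rot: [3.138, -0.0, 1.596]
force: [0.2, 1.2, 9.7]
grip_width: 0.0119
```

Request:
move_arm:
  targets:
    - [0, 0, 0.001, 0, 0, 0]
    - [0, 0, 0.001, 0, 0, 0]
    - [0, 0, 0.002, 0, 0, 0]
    - [0, 0, 0.002, 0, 0, 0]
    - [0, 0, 0.002, 0, 0, 0]

```text
time_s: 8.32
ee_pos: [0.5592, 0.0351, 0.0067]
eef_rot: [3.137, 0.0, 1.596]
force: [-6.9, 1.3, 25.9]
grip_width: 0.0121
```

Force jumped to 26 N at z 0.0067, so the handle is on its stop after ~21 mm of travel, as expected. I'll ease off slightly and push along -y.

Request:
move_arm:
  targets:
    - [-0.001, 0, -0.0005, 0, 0, 0]
    - [-0.003, 0, -0.0005, 0, 0, 0]
    - [-0.005, 0, -0.0005, 0, 0, 0]
    - [-0.007, 0, -0.0005, 0, 0, 0]
    - [-0.008, 0, -0.0005, 0, 0, 0]

```text
time_s: 8.73
ee_pos: [0.5597, 0.0287, 0.0069]
eef_rot: [3.137, -0.002, 1.596]
force: [-3.1, 12.8, 21.1]
grip_width: 0.0122
```

Request:
move_arm:
  targets:
    - [-0.001, 0, 0, 0, 0, 0]
    - [-0.002, 0, 0, 0, 0, 0]
    - [-0.004, 0, 0, 0, 0, 0]
    - [-0.006, 0, 0, 0, 0, 0]
    - [-0.008, 0, 0, 0, 0, 0]

```text
time_s: 9.15
ee_pos: [0.56, 0.021, 0.0069]
eef_rot: [3.136, -0.003, 1.596]
force: [-1.6, 15.4, 19.7]
grip_width: 0.0117
```

Request:
move_arm:
  targets:
    - [-0.001, 0, -0.0003, 0, 0, 0]
    - [-0.002, 0, -0.0003, 0, 0, 0]
    - [-0.004, 0, -0.0003, 0, 0, 0]
    - [-0.006, 0, -0.0003, 0, 0, 0]
    - [-0.008, 0, -0.0003, 0, 0, 0]

```text
time_s: 9.57
ee_pos: [0.5601, 0.0128, 0.007]
eef_rot: [3.137, -0.002, 1.596]
force: [-0.5, 13.3, 17.9]
grip_width: 0.0118
```

Request:
move_arm:
  targets:
    - [-0.001, 0, 0, 0, 0, 0]
    - [-0.002, 0, 0, 0, 0, 0]
    - [-0.003, 0, 0, 0, 0, 0]
    - [-0.004, 0, 0, 0, 0, 0]
    - [-0.004, 0, 0, 0, 0, 0]

```text
time_s: 9.98
ee_pos: [0.5601, 0.0097, 0.007]
eef_rot: [3.137, -0.004, 1.596]
force: [-1.6, 20.8, 19.7]
grip_width: 0.0122
```

Request:
move_arm:
  targets:
    - [-0.0005, 0, 0, 0, 0, 0]
    - [-0.001, 0, 0, 0, 0, 0]
    - [-0.0015, 0, 0, 0, 0, 0]
    - [-0.0015, 0, 0, 0, 0, 0]
    - [-0.0015, 0, 0, 0, 0, 0]

```text
time_s: 10.4
ee_pos: [0.56, 0.0089, 0.007]
eef_rot: [3.137, -0.004, 1.596]
force: [-2.5, 24.4, 19.7]
grip_width: 0.0119
```

The side force rises against a hard stop at y ≈ 0.009, where I predicted home. I'll ease back off the tab, lift and look.

Request:
move_arm:
  targets:
    - [0.001, 0, 0, 0, 0, 0]
    - [0.002, 0, 0, 0, 0, 0]
    - [0.003, 0, 0, 0, 0, 0]
    - [0.003, 0, -0.002, 0, 0, 0]
    - [0.003, 0, -0.004, 0, 0, 0]

```text
time_s: 10.82
ee_pos: [0.56, 0.0092, 0.0101]
eef_rot: [3.137, -0.001, 1.596]
force: [4.5, 4.7, 5.2]
grip_width: 0.012
```

Request:
move_arm:
  targets:
    - [0, 0, -0.005, 0, 0, 0]
    - [0, 0, -0.01, 0, 0, 0]
    - [0, 0, -0.02, 0, 0, 0]
    - [0, 0, -0.04, 0, 0, 0]
    - [0, 0, -0.06, 0, 0, 0]

```text
time_s: 11.23
ee_pos: [0.5579, 0.0081, 0.0697]
eef_rot: [-3.141, 0.001, 1.596]
force: [-0.5, 0.4, 1.0]
grip_width: 0.0119
```

```bash
python3 - <<'E'
from h import *
s=ctrl.camera("side"); o=ctrl.get_obs(); print(o['ee_pos'],o['force'])
s0=cv2.imread("pics/side0.png")[:,:,::-1]
f=lambda s:cv2.resize(np.clip(255*(s[195:275,295:395].astype(float)/255)**.7,0,255).astype(np.uint8),None,fx=7,fy=7,interpolation=cv2.INTER_CUBIC)
c=f(s)
for i in range(0,80,10): cv2.putText(c,str(195+i),(0,i*7+5),0,.35,(255,255,0)); 
for i in range(0,100,10): cv2.putText(c,str(295+i),(i*7,555),0,.35,(255,255,0))
cv2.imwrite("pics/s6.png",c[:,:,::-1])
a=.155; up=lambda x,y,z,h:None
def pl(th,y): 
    b=.18-th; return [64-124*np.cos(b)+8*np.sin(b),y,36+8*np.cos(b)+124*np.sin(b)]
print("edge locked",proj("side",W(q,[pl(.155,-50),pl(.155,50)])).round(1).tolist(),"tab home",proj("side",W(q,[-73,-5,60])).round(1),"base",proj("side",W(q,[[-88,-60,0],[-88,60,0]])).round(1).tolist())
E
```

```text
[0.56000528 0.00799469 0.07416223] [ 2.03991092 -0.1308617   4.39108353]
edge locked [[337.3, 249.3], [315.7, 230.8]] tab home [[322.5 237.4]] base [[328.8, 271.6], [303.9, 248.1]]
```

View pics/s6.png

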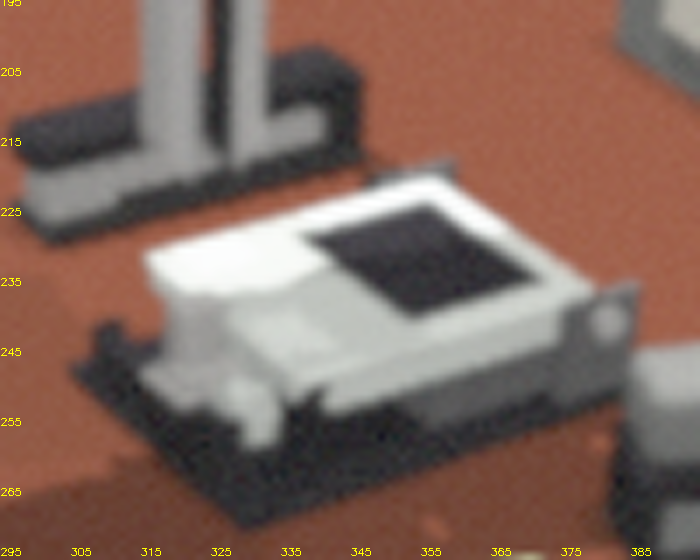

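The plate now lies down: its corners are at (316,231) and (338,251), against (315.7,230.8) and (337.3,249.3) predicted for locked. The tab is near (322,237), at its predicted home (322.5,237.4). The base corners haven't moved. Now I move clear.

Request:
move_arm:
  targets:
    - [0, 0, -0.03, 0, 0, 0]
    - [0, 0, -0.06, 0, 0, 0]
    - [0, 0, -0.09, 0, 0, 0]
    - [0, 0, -0.12, 0, 0, 0]
    - [0, 0, -0.13, 0, 0, 0]

```text
time_s: 11.7
ee_pos: [0.5594, 0.008, 0.204]
eef_rot: [3.135, 0.001, 1.595]
force: [0.0, 0.3, 0.5]
grip_width: 0.0122
```

Request:
move_arm:
  targets:
    - [0.02, -0.02, 0, 0, 0, 0]
    - [0.05, -0.05, 0, 0, 0, 0]
    - [0.08, -0.08, 0, 0, 0, 0]
    - [0.1, -0.1, 0, 0, 0, 0]
    - [0.1, -0.1, 0, 0, 0, 0]

```text
time_s: 12.12
ee_pos: [0.453, 0.1083, 0.1992]
eef_rot: [3.141, -0.0, 1.598]
force: [0.1, 0.7, 0.3]
grip_width: 0.012
```

Request:
move_arm:
  targets:
    - [0, 0, 0, 0, 0, 0]
    - [0, 0, 0, 0, 0, 0]
    - [0, 0, 0, 0, 0, 0]
    - [0, 0, 0, 0, 0, 0]
    - [0, 0, 0, 0, 0, 0]

```text
time_s: 12.53
ee_pos: [0.4561, 0.1053, 0.1985]
eef_rot: [-3.141, 0.0, 1.595]
force: [-0.1, -1.3, 0.3]
grip_width: 0.0122
```

```bash
python3 - <<'E'
from h import *
s=ctrl.camera("side"); t=ctrl.camera("top"); o=ctrl.get_obs(); print(o['ee_pos'],o['force'])
f=lambda s,k:cv2.resize(s,None,fx=k,fy=k,interpolation=cv2.INTER_CUBIC)
a=f(s[220:280,300:350],8); b=f(t[200:260,285:335],8)
c=np.hstack([a,b])
for i in range(0,60,10): cv2.putText(c,str(220+i),(0,i*8+5),0,.35,(255,255,0)); cv2.putText(c,str(200+i),(400,i*8+5),0,.35,(255,255,0))
for i in range(0,50,10): cv2.putText(c,str(300+i),(i*8,475),0,.35,(255,255,0)); cv2.putText(c,str(285+i),(400+i*8,475),0,.35,(255,255,0))
cv2.imwrite("pics/s7.png",c[:,:,::-1])
print(proj("top",W(q,[[-73,-5,60],[-73,15,60]])).round(1).tolist())
E
```

```text
[0.45599779 0.10554559 0.19856839] [-0.58943933 -0.13050124  0.60307638]
[[315.5, 237.6], [308.2, 237.8]]
```

View pics/s7.png

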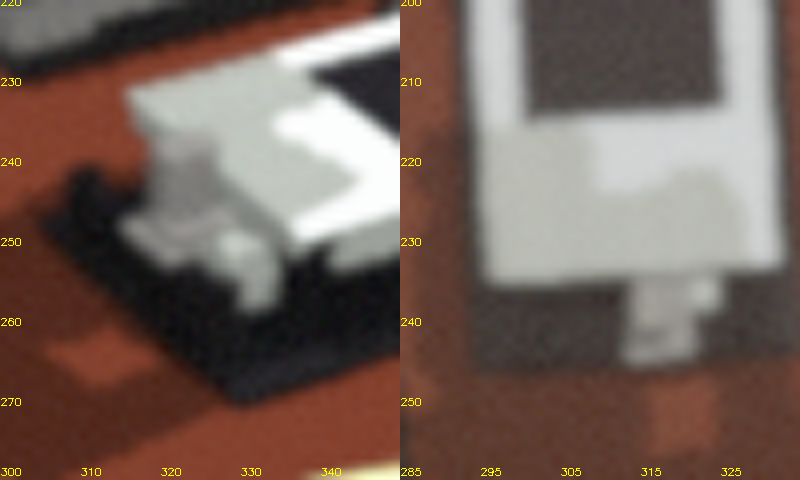

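In the top view the tab is at about (316.5,238), having moved ~7.3 px. The fit predicts 7.3 px for the full 20 mm. It overlaps the lug, and the plate stays down.

```bash
python3 -c "
from station import ctrl
print(ctrl.hand_in())"
```

```text
the job is handed in; nothing more can be done
None
```

The black punch is locked down, and I handed the job in after about 12.7 s on the robot's clock. I pressed its handle onto the stop, pushed the lock slide home while holding it, then let go and moved clear.

**Last checks**
- **Handle:** it met its stop after about 21 mm of travel, at 26 N. With the fingers away the plate stays down, within about 2 px of where a locked handle should lie.
- **Lock:** the slide moved about 7.3 px in the top view, which matches the full 20 mm. The side force had risen to 24 N against its end stop.
- **Punch and desk:** the base is where it started, to about 1 px. The arm touched nothing but the punch as far as I saw, but I did not compare before-and-after pictures of the other things.
- **Gripper:** the tool was clear and reading about zero force when I handed in.

**What disagreed**
- **Fingertip height:** the tips sit about 37 mm above the TCP height the robot reports. The side camera showed it, and contact came at a reported z of 0.028 m instead of 0.066 m. I went down by contact force and pictures instead.
- **Stray row:** one move high above the desk began with a row I wrote by mistake, which gave a short wiggle in free air.
- **Pictures:** I viewed 11, one over the budget of 10.

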